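Close the reception desk for lunch

ROBOT

A 6-joint arm with a two-finger parallel gripper is mounted at the origin on the work surface. World frame = base frame: x ahead of the robot, y to its left, z up, the work surface at z = 0. Lengths are in m, angles in rad, forces in N, time in s.
With the tool pointing down it reaches from about 0.3 to 0.75 m from the base axis. Payload 8.5 kg.
Tool frame: the origin (TCP) lies midway between the tips of the shut fingers; the grasp point (between the pads) lies 19 mm behind it; z points along the fingers, y is the direction in which the jaws open and shut (so a half turn about z gives the same grasp; the last joint's range is limited). The gripper opens to 85 mm and grips with 20 to 120 N. Pads are 22 mm wide; open, the fingers measure 114 mm over their backs; the gripper's body (76 mm by 85 mm) begins 54 mm behind the grasp point. The pads swing forward as they close: fully open they stand 13 mm farther back than shut.
Start: joints at [-1.406, 0.381, 1.297, -0, 1.464, -0.215], TCP at [0.204, -0.511, 0.231] pointing down, gripper open.
Joint ranges: [-3.11, 3.11], [-0.89, 2.33], [0.22, 2.48], [-1.42, 4.56], [0.17, 2.85], [-2.88, 2.88]. Speed limits (rad/s): [2.39, 2.39, 3.14, 3.14, 3.14, 3.14].

INTERFACE

Orientations are given as a unit quaternion [x, y, z, w].
In Python, from bench import arm, optics, models gives the robot as it stands.
- The arm moves only by the shell command python3 -m creep 'ROWS' [OPENING]. ROWS is JSON, a list of rows, each an object with "linear": the shift along the world's x, y, z in mm, a list of three; "rot": the turn, a rotation vector about the world's x, y, z in degrees, a list of three. In form: [{"linear": [dx, dy, dz], "rot": [wx, wy, wz]}, ...]. A call has 1 to 10 rows; each row shifts and turns the pose as measured when the row begins; what a row does not reach is not made up. A row lasts 1/12 s, in which the tool goes at most 41.7 mm and 7.16 degrees, less where a joint would pass 70% of its speed; a pose out of reach is approached as far as the arm can. A call with a gripper value outside its range is refused whole. OPENING is the finger opening in mm, from 0 to 85.4, set as the call begins (- or left out, the last holds). The fingers move at their own pace and stop on an object; the grip force is fixed at half the most. Time passes only in rows, so rows that do not move let the fingers close. It gives the time, the measured TCP pose, the force and the opening at its end, in the units of the state.
- arm.observe(): the state, without advancing time (a new reading comes with each control period).
- optics.capture(name): name is "side" or "top" or "wrist"; returns a dict with "image" (480x640x3 uint8, blue, green, red), "fx", "fy", "cx", "cy" (pixels), "eye" and "attitude" of the camera in the world. Camera axes: x right, y down, z forward; pixel columns grow to the right and rows downward; lengths in m; the calibration is good to about 2 mm. A picture is of the moment at which its call begins. There is no depth.
- arm.sign_off(): hands the job in, once; it reports no verdict.
Trained networks look in the newest picture that a camera, given by its name, has taken for a name from the list of things; names that differ only in an ending like _2 or _b are one class to them, and where a whole thing is asked for, a point or a joint stands for the part that bears it (a point fixed in the world has none). Each returns a list of dicts, best first, with "conf" (0 to 1); they miss things now and then, are a little off and sometimes report something else, mostly with a low value. They report only what shows in the picture. A call takes as long as a camera call. They do not tell look-alikes from the thing itself.
- models.masks_of(camera, name): "mask" (480x640 bool, what is visible of it) and "bbox" ([left, top, right, bottom] in pixels, round what is visible of it).
The state is a dict: "t": time; "qpos": joint angles; "qvel": joint speeds; "joint_efforts": joint torques, N m; "ee_pos": TCP position; "orientation": TCP orientation; "ft_force": force on the tool from outside, world axes, zero at the start; "wrist_torque": the same for the moment, N m; "gripper_width": opening from 0.0 (shut) to 1.0 (fully open).
Only numpy, scipy, OpenCV 4.12 (cv2) and the standard library are available. Lean on these libraries where they do the work, as an engineer would, in place of code of your own. Each camera call takes 0.05 s, during which the arm holds its last target. There are 200 camera calls.

TASK

Close the clinic's reception desk for lunch by pressing three latching keys fully in with a fingertip, lightly, in this order: first the long key on the white door box (locks the door), then the round key on the black desk phone (diverts calls), then the wide bar key on the phone (ringer off). Press no other key, leave the handset lying in its cradle, do not lift or shove the phone or the box, and leave the things standing around alone.

Things in the scene. Friction and masses are not known exactly. Their poses are not given: they have to be found in the camera images.
- phone: Black desk phone, loose on rubber feet, 200 mm (x) by 230 mm (y), about 0.9 kg. Origin: centre of its underside; -x faces its user, y to the user's left, z up. Handset cradle along the +y edge; right of it the key panel slopes up away from the user by 0.14 rad, 26 mm high in front, 54 mm at the back. Keys lie 52 mm apart front to back, 73 mm side to side. The display and dial pad at the back are flat and dead.
- handset: Black loose handset, 180 x 50 x 38 mm, lying level in the phone's cradle along the phone's x, 81 mm to +y of the phone's middle, its top 78 mm above the counter. Origin: centre of its underside. Must stay there.
- doorbox: White door control box, loose on rubber feet, 110 mm (x) by 130 mm (y), level top 38 mm above the counter. Origin: centre of its underside; -x faces its user, y to the user's left, z up. Two keys: the long one on the left half (+y), the short one on the right half (-y), 64 mm apart centre to centre.
- key_long (a joint): Long grey key of the door box, 60 mm (along box x) by 24 mm. Value: how far it is in, 0 (standing 14 mm out of the panel) to 0.008 m (fully in, 6 mm out). It slides into the panel against 3.5 N of friction and stays where left. Its soft mount also gives 1 mm per 3 N and springs back (not counted in the value). Over 30 N is too hard.
- key_long_top (a point): Centre of the top face of that key; moves with the key; z points straight out of the panel. 52 mm above the counter when out.
- key_round (a joint): Round grey key of the phone, 26 mm in diameter, front row, next to the handset. Value: how far it is in, 0 (standing 14 mm out of the panel) to 0.008 m (fully in, 6 mm out). It slides into the panel against 3.5 N of friction and stays where left. Its soft mount also gives 1 mm per 3 N and springs back (not counted in the value). Over 30 N is too hard.
- key_round_top (a point): Centre of the top face of that key; moves with the key; z points straight out of the panel. About 45 mm above the counter when out.
- key_bar (a joint): Wide grey bar key of the phone, 22 mm (phone x) by 50 mm (phone y), front row, right. Value: how far it is in, 0 (standing 14 mm out of the panel) to 0.008 m (fully in, 6 mm out). It slides into the panel against 3.5 N of friction and stays where left. Its soft mount also gives 1 mm per 3 N and springs back (not counted in the value). Over 30 N is too hard.
- key_bar_top (a point): Centre of the top face of that key; moves with the key; z points straight out of the panel. About 45 mm above the counter when out.
- key_short (a joint): Short grey key of the door box, 22 x 24 mm. Not to press. Value: how far it is in, 0 (standing 14 mm out of the panel) to 0.008 m (fully in, 6 mm out). It slides into the panel against 3.5 N of friction and stays where left. Its soft mount also gives 1 mm per 3 N and springs back (not counted in the value). Over 30 N is too hard.
- key_sq_left (a joint): Small square grey key of the phone, 22 x 22 mm, second row, straight behind the round key. Not to press. Value: how far it is in, 0 (standing 14 mm out of the panel) to 0.008 m (fully in, 6 mm out). It slides into the panel against 3.5 N of friction and stays where left. Its soft mount also gives 1 mm per 3 N and springs back (not counted in the value). Over 30 N is too hard.
- key_sq_right (a joint): Small square grey key of the phone, 22 x 22 mm, second row, straight behind the bar key. Not to press. Value: how far it is in, 0 (standing 14 mm out of the panel) to 0.008 m (fully in, 6 mm out). It slides into the panel against 3.5 N of friction and stays where left. Its soft mount also gives 1 mm per 3 N and springs back (not counted in the value). Over 30 N is too hard.
- mug: White mug, 80 mm across, 95 mm high, standing beyond the work. Origin: centre of its underside. To be left alone.
- pill_bottle: Amber jar with white cap, 44 mm across, 85 mm high, standing beyond the work. Origin: centre of its underside. To be left alone.
- drink_can: Bare aluminium drink can, 66 mm across, 120 mm high, standing beyond the work. Origin: centre of its underside. To be left alone.
Not all that is in view belongs to the job. Of the things that look like the handset, the middle-sized one is meant.

How it is judged:
On the way, in this order (a step that is already met when the one before it is completed fails the run):
1. the long key of the door box is pressed in, the phone's keys still out (value of joint key_long above 0.0055 m and value of joint each of key_round, key_bar below 0.002 m), for 0.1 s.
2. then the round key of the phone is pressed in, the bar key still out (value of joint key_round above 0.0055 m and value of joint key_bar below 0.002 m), for 0.1 s.
3. then the bar key of the phone is pressed in (value of joint key_bar above 0.0055 m), for 0.1 s.
At the end, for the whole second after the job is handed in: The long, round and bar keys are each at least 5.5 mm in (of 8), pressed in that order; the short key and both square keys are less than 2 mm in; phone, door box, handset, mug, jar and can are at rest, each within 20 mm of where it started (value of joint each of key_long, key_round, key_bar above 0.0055 m and value of joint each of key_short, key_sq_left, key_sq_right below 0.002 m and distance of each of phone, doorbox, handset, mug, pill_bottle, drink_can from where it was at the start of the episode below 0.02 m and linear speed of each of phone, doorbox, handset below 0.01 m/s); the robot touches nothing.
It fails at once if a wrong key is pressed (2 mm or more) (value of joint any of key_short, key_sq_left, key_sq_right above 0.002 m).
It fails at once if the robot pushes on the phone or the door box with more than 30 N (contact force between any of the fingers, the arm and phone above 30 N or contact force between any of the fingers, the arm and doorbox above 30 N).
It fails at once if the phone or the door box is shoved more than 20 mm, or lifted off the counter (distance of any of phone, doorbox from where it was at the start of the episode above 0.02 m or height (world z) of any of phone, doorbox above 0.01 m).
It fails at once if the handset is lifted from or knocked in its cradle (10 mm up, or 20 mm away) (z of handset in the frame of phone above 0.05 m or distance of handset from where it was at the start of the episode above 0.02 m).
It fails at once if the mug, the jar or the can is moved more than 20 mm or tipped (distance of any of mug, pill_bottle, drink_can from where it was at the start of the episode above 0.02 m or angle between any of mug, pill_bottle, drink_can's own z axis and vertical above 0.3 rad).
It also fails if it takes over 48 s, if anything falls off the work surface, if the arm or the gripper's body presses on something with over 40 N, if the wrist force passes 120 N, or if a joint passes its speed limit or range.

## Working session

There is one attempt and no reset: what is moved stays moved. The work goes in short steps, Python scripts to look and compute and a shell command to move; the robot and the scene stay as the last step left them, time stands still between calls to the robot, and variables do not carry over. Pictures are saved under pics/ and viewed, about 8 in all and at most 12, crops included, and the job is handed in when it is done.

```bash
mkdir -p pics; ls; cat > h.py <<'E'
import numpy as np, cv2
from scipy.spatial.transform import Rotation as R
from bench import arm, optics, models
def ray(c,u,v):
    d=np.array([(u-c["cx"])/c["fx"],(v-c["cy"])/c["fy"],1.0])
    return R.from_quat(c["attitude"]).as_matrix()@d
def at_z(c,u,v,z):
    d=ray(c,u,v); e=np.array(c["eye"]); return e+d*(z-e[2])/d[2]
def proj(c,p):
    q=R.from_quat(c["attitude"]).as_matrix().T@(np.array(p)-np.array(c["eye"]))
    return np.array([c["fx"]*q[0]/q[2]+c["cx"],c["fy"]*q[1]/q[2]+c["cy"]])
E
python3 - <<'E'
from h import *
s=arm.observe(); print(s)
for n in("top","side"):
    c=optics.capture(n); cv2.imwrite(f"pics/{n}0.png",c["image"]); print(n,c["eye"],c["attitude"],c["fx"],c["cx"],c["cy"])
    for k,z in(("phone",.03),("handset",.078),("doorbox",.038),("mug",.09),("pill_bottle",.085),("drink_can",.12),("key_long",.05),("key_round",.045),("key_bar",.045)):
        for m in models.masks_of(n,k)[:3]:
            ys,xs=np.nonzero(m["mask"]); u,v=xs.mean(),ys.mean()
            print(k,round(m["conf"],2),m["bbox"],len(xs),(round(u),round(v)),at_z(c,u,v,z)[:2].round(3))
E
```

```text
pics
{'t': 0.0, 'qpos': array([-1.40630828e+00,  3.81144829e-01,  1.29825912e+00,  3.11583979e-05,
        1.46360376e+00, -2.15298647e-01]), 'qvel': array([ 1.29742187e-04, -4.16295973e-04, -1.74577710e-05,  1.69884353e-04,
       -2.08349283e-04,  1.00934864e-03]), 'joint_efforts': array([ 4.72483691e-03, -4.48456657e+01, -2.31273168e+01,  4.92861466e-05,
        4.75325374e-03, -1.59773208e-05]), 'ee_pos': array([ 0.2038536 , -0.51050655,  0.23073981]), 'orientation': array([ 9.82024443e-01,  1.88752465e-01,  3.34566252e-05, -7.06906145e-04]), 'ft_force': array([ 0.16118018, -0.02282495,  0.11384307]), 'wrist_torque': array([0.05810501, 0.00064279, 0.04735036]), 'gripper_width': 1.0037222858373336}
top [ 0.4514424  -0.00312707  1.29767963] [-0.7024022   0.71028271 -0.03855733  0.02535638] 572.4993294014189 316.9455745841229 241.21742329222312
phone 0.67 [420.7, 239.9, 432.9, 248.9] 122 (427, 243) [ 0.56  -0.274]
phone 0.61 [336.4, 190.3, 445.6, 287.9] 7607 (399, 239) [ 0.569 -0.211]
handset 0.8 [340.8, 197.5, 373.0, 283.6] 1702 (357, 241) [ 0.562 -0.112]
handset 0.74 [337.2, 325.5
[... 947 characters left out ...]
7.2, 277.7] 2239 (168, 235) [0.314 0.067]
handset 0.62 [290.6, 254.6, 405.8, 309.3] 3264 (344, 279) [ 0.55 -0.14]
doorbox 0.73 [246.9, 185.9, 324.9, 235.8] 2596 (286, 211) [0.543 0.172]
doorbox 0.21 [350.3, 312.7, 374.4, 329.8] 270 (361, 321) [ 0.559 -0.191]
mug 0.64 [394.9, 195.6, 443.1, 266.5] 2752 (420, 229) [ 0.715 -0.054]
pill_bottle 0.65 [481.3, 264.9, 516.7, 326.2] 1711 (500, 296) [ 0.738 -0.252]
drink_can 0.82 [376.2, 154.4, 412.2, 220.4] 1839 (391, 188) [0.705 0.046]
key_long 0.66 [262.5, 183.7, 290.3, 200.1] 264 (276, 194) [0.535 0.227]
key_round 0.85 [318.0, 322.9, 340.1, 341.7] 294 (327, 333) [ 0.501 -0.211]
key_bar 0.78 [335.5, 349.4, 367.6, 384.4] 684 (349, 369) [ 0.506 -0.283]
```

```bash
python3 - <<'E'
import cv2
a=cv2.imread("pics/top0.png");b=cv2.imread("pics/side0.png")
cv2.imwrite("pics/top0c.png",cv2.resize(a[120:400,150:470],(800,600)[:1]+(600,) if 0 else None,fx=2.1,fy=2.1,interpolation=cv2.INTER_CUBIC))
cv2.imwrite("pics/side0c.png",cv2.resize(b[150:430,180:540],None,fx=2.1,fy=2.1,interpolation=cv2.INTER_CUBIC))
E
```

```text
(no output)
```

View pics/top0c.png

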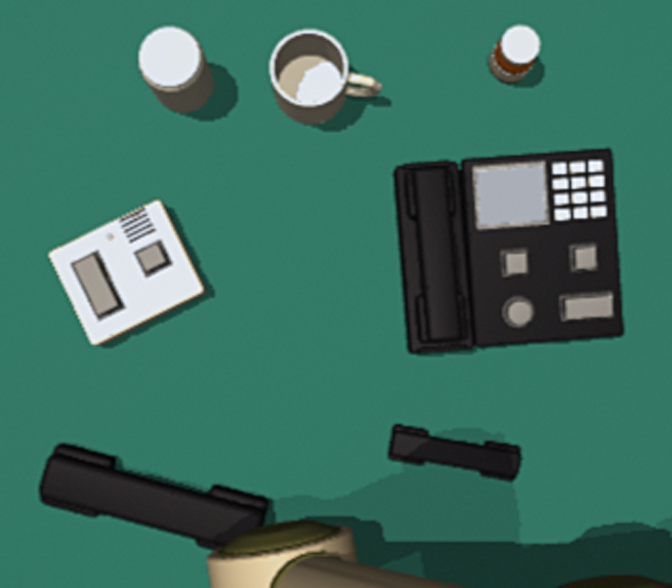

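View pics/side0c.png

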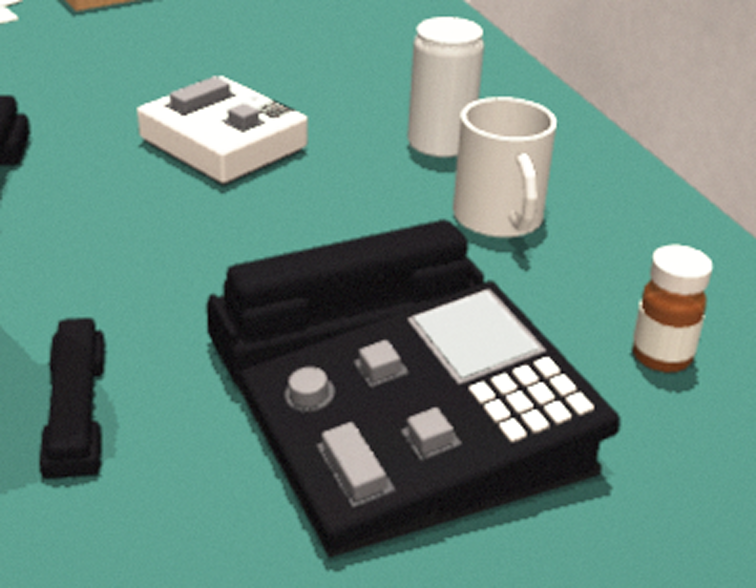

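The top crop shows the box turned left, with its long key at (96,285) and short key at (152,257). On the phone, round is at (517,312), bar (586,306), squares (514,263) and (584,257). The middle-sized handset lies in the cradle, and the side view agrees. Next I'll measure the key tops in both views.

```bash
python3 - <<'E'
from h import *
# seeds in crop pixels
S={"top":((150,120),dict(long=(96,285),short=(152,257),round=(517,312),bar=(586,306),sql=(514,263),sqr=(584,257))),
   "side":((180,150),dict(long=(200,93),short=(243,114),round=(308,382),bar=(352,455),sql=(378,356),sqr=(430,427)))}
C={};U={}
for n,(o,d) in S.items():
    c=optics.capture(n);C[n]=c
    im=cv2.GaussianBlur(c["image"],(3,3),0)
    for k,p in d.items():
        s=(int(o[0]+p[0]/2.1),int(o[1]+p[1]/2.1)); m=np.zeros((482,642),np.uint8)
        cv2.floodFill(im.copy(),m,s,255,(22,)*3,(22,)*3,4|cv2.FLOODFILL_FIXED_RANGE|cv2.FLOODFILL_MASK_ONLY|(255<<8))
        ys,xs=np.nonzero(m[1:-1,1:-1]); U[n,k]=(xs.mean(),ys.mean())
        r=cv2.minAreaRect(np.c_[xs,ys].astype(np.float32))
        z=.052 if k in("long","short") else .045 if k in("round","bar") else .052
        w=[at_z(c,*q,z)[:2] for q in cv2.boxPoints(r)]
        e=[w[1]-w[0],w[2]-w[1]]; 
        print(n,k,len(xs),at_z(c,*U[n,k],z)[:2].round(4),"edges",[(round(np.linalg.norm(v)*1e3),round(np.degrees(np.arctan2(v[1],v[0])))) for v in e])
for k in S["top"][1]:
    A=[];b=[]
    for n in C:
        d=ray(C[n],*U[n,k]);d/=np.linalg.norm(d);P=np.eye(3)-np.outer(d,d);A.append(P);b.append(P@C[n]["eye"])
    print("tri",k,np.linalg.lstsq(np.vstack(A),np.hstack(b),rcond=None)[0].round(4))
E
```

```text
top long 253 [0.5373 0.239 ] edges [(22, -67), (59, -157)]
top short 82 [0.5655 0.1811] edges [(19, -64), (21, -154)]
top round 76 [ 0.5033 -0.2021] edges [(18, -91), (20, 179)]
top bar 173 [ 0.5083 -0.275 ] edges [(46, -86), (18, -177)]
top sql 65 [ 0.5551 -0.1989] edges [(15, -91), (18, 179)]
top sqr 67 [ 0.5596 -0.2718] edges [(15, -91), (18, 178)]
side long 121 [0.5335 0.2329] edges [(64, 25), (27, -96)]
side short 38 [0.5652 0.1738] edges [(13, 75), (32, -17)]
side round 131 [ 0.5018 -0.2054] edges [(21, 72), (21, -17)]
side bar 386 [ 0.5067 -0.2786] edges [(21, 23), (49, -87)]
side sql 110 [ 0.5532 -0.2016] edges [(22, 13), (19, -98)]
side sqr 140 [ 0.558  -0.2742] edges [(22, 12), (19, -99)]
tri long [0.5363 0.2399 0.0485]
tri short [0.5666 0.1815 0.0481]
tri round [ 0.5031 -0.2025  0.0424]
tri bar [ 0.5082 -0.2756  0.0419]
tri sql [ 0.5548 -0.1991  0.0498]
tri sqr [ 0.5594 -0.2721  0.0499]
```

```bash
python3 -m creep '[{"linear":[15,36,0],"rot":[0,0,0]},{"linear":[15,36,0],"rot":[0,0,0]},{"linear":[15,36,0],"rot":[0,0,0]},{"linear":[15,36,0],"rot":[0,0,0]},{"linear":[15,36,0],"rot":[0,0,0]},{"linear":[15,36,0],"rot":[0,0,0]},{"linear":[15,36,0],"rot":[0,0,0]},{"linear":[15,36,0],"rot":[0,0,0]},{"linear":[15,36,0],"rot":[0,0,0]},{"linear":[15,36,0],"rot":[0,0,0]}]' 0
```

```text
t: 1.93
ee_pos: [0.3536, -0.1409, 0.2302]
orientation: [0.983, 0.183, 0.001, 0.002]
ft_force: [1.3, -0.2, -0.2]
gripper_width: 0.002
```

Remaining to the point above the long key: (182, 380, about −130) mm.

```bash
python3 -m creep '[{"linear":[18,37,0],"rot":[0,0,0]},{"linear":[18,37,0],"rot":[0,0,0]},{"linear":[18,37,0],"rot":[0,0,0]},{"linear":[18,37,0],"rot":[0,0,0]},{"linear":[18,37,0],"rot":[0,0,0]},{"linear":[18,37,0],"rot":[0,0,0]},{"linear":[18,37,0],"rot":[0,0,0]},{"linear":[18,37,0],"rot":[0,0,0]},{"linear":[18,37,0],"rot":[0,0,0]},{"linear":[18,37,0],"rot":[0,0,0]}]'; python3 -m creep '[{"linear":[0,0,-30],"rot":[0,0,0]},{"linear":[0,0,-30],"rot":[0,0,0]},{"linear":[0,0,-30],"rot":[0,0,0]},{"linear":[0,0,-20],"rot":[0,0,0]},{"linear":[0,0,-10],"rot":[0,0,0]},{"linear":[0,0,0],"rot":[0,0,0]}]'
```

```text
t: 2.77
ee_pos: [0.5305, 0.2368, 0.2325]
orientation: [0.983, 0.183, 0.004, 0.003]
ft_force: [0.4, -1.2, 0.3]
gripper_width: 0.003
t: 3.27
ee_pos: [0.5333, 0.2464, 0.1077]
orientation: [0.982, 0.188, 0.008, 0.002]
ft_force: [-0.8, 0.6, -0.2]
gripper_width: -0.001
```

```bash
python3 -m creep '[{"linear":[3,-7,-10],"rot":[0,0,0]},{"linear":[0,0,-15],"rot":[0,0,0]},{"linear":[0,0,-12],"rot":[0,0,0]},{"linear":[0,0,-3],"rot":[0,0,0]},{"linear":[0,0,0],"rot":[0,0,0]}]'; python3 - <<'E'
from h import *
t=arm.observe();p=t["ee_pos"];print(p,R.from_quat(t["orientation"]).as_matrix()[:,2],t["ft_force"])
ims=[]
for n in("side","wrist"):
    c=optics.capture(n);print(n,proj(c,p),proj(c,[.5365,.2393,.052]))
    u,v=proj(c,p).astype(int); im=c["image"].copy()
    u=np.clip(u,80,560);v=np.clip(v,80,400)
    ims.append(cv2.resize(im[v-80:v+80,u-80:u+80],(400,400),interpolation=cv2.INTER_CUBIC))
cv2.imwrite("pics/long1.png",np.hstack(ims))
E
```

```text
t: 3.68
ee_pos: [0.539, 0.2376, 0.0679]
orientation: [0.982, 0.188, 0.01, 0.003]
ft_force: [-0.3, 0.1, 0.0]
gripper_width: -0.002
[0.53896467 0.2376007  0.06792451] [ 0.02144116 -0.00101611 -0.9997696 ] [-0.30183443  0.09631756  0.02030499]
side [275.84082435 183.62541791] [274.7618878  190.53297311]
wrist [320.73801517 303.4649889 ] [314.35752733 290.6812044 ]
```

View pics/long1.png

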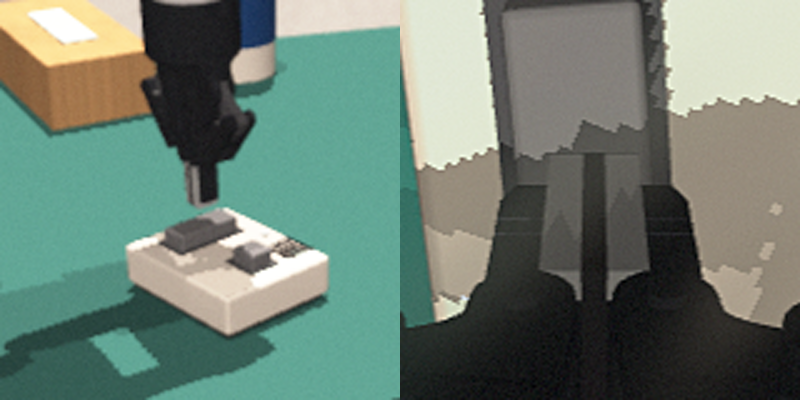

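The closed fingertips stand centred over the long key, in the side view (left) and in the wrist view (right), with the short key well clear. Now I'll press in small steps and watch the force.

```bash
python3 -m creep '[{"linear":[-1,0,-5],"rot":[0,0,0]},{"linear":[0,0,-5],"rot":[0,0,0]},{"linear":[0,0,-3],"rot":[0,0,0]},{"linear":[0,0,-3],"rot":[0,0,0]},{"linear":[0,0,-2],"rot":[0,0,0]},{"linear":[0,0,-2],"rot":[0,0,0]},{"linear":[0,0,-2],"rot":[0,0,0]}]'
```

```text
t: 4.37
ee_pos: [0.5395, 0.238, 0.0481]
orientation: [0.982, 0.188, 0.014, 0.003]
ft_force: [-0.9, -1.0, 3.8]
gripper_width: 0.002
```

```bash
python3 -m creep '[{"linear":[0,0,-2],"rot":[0,0,0]},{"linear":[0,0,-2],"rot":[0,0,0]},{"linear":[0,0,-1.5],"rot":[0,0,0]}]'; python3 -m creep '[{"linear":[0,0,-1],"rot":[0,0,0]},{"linear":[0,0,-1],"rot":[0,0,0]}]'
```

```text
t: 4.62
ee_pos: [0.5395, 0.238, 0.0427]
orientation: [0.982, 0.188, 0.014, 0.003]
ft_force: [-1.0, -0.9, 4.8]
gripper_width: -0.002
t: 4.78
ee_pos: [0.5395, 0.2381, 0.041]
orientation: [0.982, 0.188, 0.014, 0.003]
ft_force: [-2.7, -1.0, 9.4]
gripper_width: -0.001
```

Force has risen above the 3.5 N sliding level, so the key is bottomed. Next I'll lift, go across to the round key and tilt to the panel slope.

```bash
python3 -m creep '[{"linear":[0,0,0],"rot":[0,0,0]},{"linear":[0,0,10],"rot":[0,0,0]},{"linear":[0,0,30],"rot":[0,0,0]},{"linear":[0,0,40],"rot":[0,0,0]},{"linear":[0,-15,35],"rot":[0,0,0]},{"linear":[-4,-38,0],"rot":[0,0,0]},{"linear":[-4,-38,0],"rot":[0,0,0]},{"linear":[-4,-38,0],"rot":[0,0,0]},{"linear":[-4,-38,0],"rot":[0,0,0]},{"linear":[-4,-38,0],"rot":[0,0,0]}]'; python3 -m creep '[{"linear":[-4,-38,0],"rot":[0,-1,0]},{"linear":[-4,-38,0],"rot":[0,-1,0]},{"linear":[-4,-38,0],"rot":[0,-1,0]},{"linear":[-4,-38,0],"rot":[0,-1,0]},{"linear":[0,-38,0],"rot":[0,-1,0]},{"linear":[0,-30,0],"rot":[0,-1,0]},{"linear":[0,0,0],"rot":[0,0,0]}]'
```

```text
t: 5.62
ee_pos: [0.5179, 0.0322, 0.1643]
orientation: [0.981, 0.194, 0.017, 0.003]
ft_force: [0.5, -0.3, 0.7]
gripper_width: -0.001
t: 6.2
ee_pos: [0.499, -0.2046, 0.1675]
orientation: [0.979, 0.191, 0.073, 0.017]
ft_force: [-0.2, 0.4, 0.2]
gripper_width: 0.0
```

```bash
python3 - <<'E'
from h import *
t=arm.observe();p=t["ee_pos"];print(p,R.from_quat(t["orientation"]).as_matrix()[:,2],"want [.139 .01 -.99]",(np.array([.5025,-.203,.075])-p)*1e3)
c=optics.capture("side")
for k in("key_long","key_short"):
    for m in models.masks_of("side",k)[:2]: print(k,m["conf"],m["bbox"])
cv2.imwrite("pics/box1.png",cv2.resize(c["image"][150:270,220:380],(640,480),interpolation=cv2.INTER_CUBIC))
E
```

```text
[ 0.49900733 -0.20458317  0.16749519] [ 0.14980728 -0.00467041 -0.98870419] want [.139 .01 -.99] [  3.49267006   1.58317    -92.49519498]
key_long 0.2 [350.0, 312.0, 369.1, 330.1]
```

View pics/box1.png

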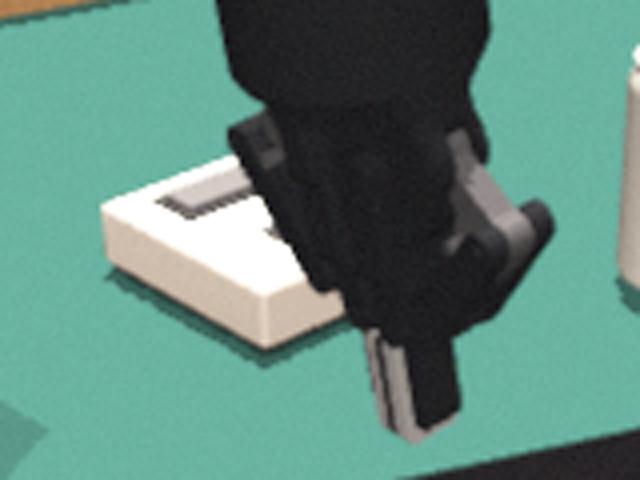

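The long key's visible part now stands low in the panel (crop (215,190)); the gripper hides the rest. Descending over the round key.

```bash
python3 -m creep '[{"linear":[1,1,-30],"rot":[0,0,0]},{"linear":[0,0,-30],"rot":[0,0,0]},{"linear":[0,0,-25],"rot":[0,0,0]},{"linear":[0,0,-10],"rot":[0,0,0]},{"linear":[0,0,-4],"rot":[0,0,0]},{"linear":[0,0,0],"rot":[0,0,0]}]'; python3 - <<'E'
from h import *
t=arm.observe();p=t["ee_pos"];print(p,R.from_quat(t["orientation"]).as_matrix()[:,2],t["ft_force"])
c=optics.capture("side");print(proj(c,p),proj(c,[.5025,-.203,.045]))
cv2.imwrite("pics/round1.png",cv2.resize(c["image"][240:420,250:490],(800,600),interpolation=cv2.INTER_CUBIC))
E
```

```text
t: 6.85
ee_pos: [0.502, -0.1894, 0.0672]
orientation: [0.977, 0.199, 0.074, 0.016]
ft_force: [-0.4, -0.0, -0.2]
gripper_width: -0.0
[ 0.50203058 -0.18944701  0.0671862 ] [ 0.15081122 -0.0014653  -0.98856149] [-0.38518529 -0.02930562 -0.21245923]
[322.92875949 311.06587343] [326.13876864 329.60693794]
```

View pics/round1.png

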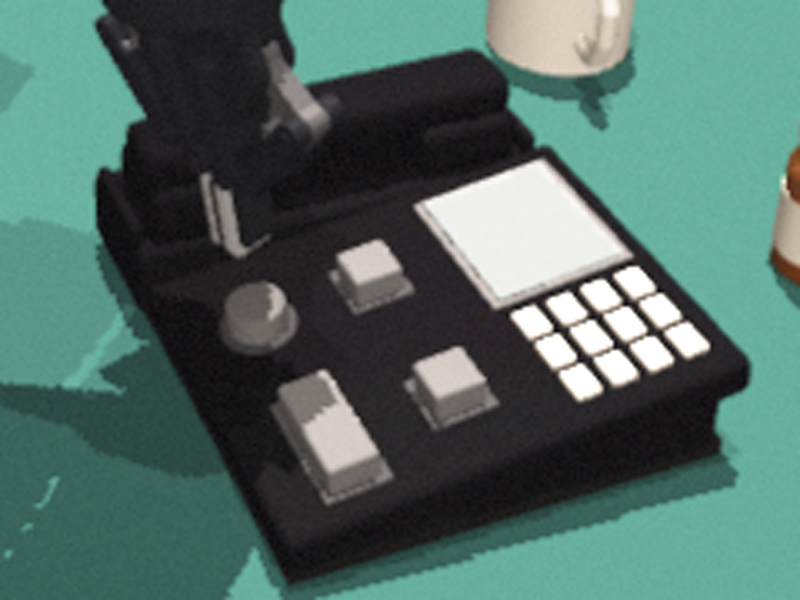

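The tip is at crop (243,250) and the round key top at (258,300): it drifted +14 mm in y on the way down. I'll move it back before pressing.

```bash
python3 -m creep '[{"linear":[-3,-10,0],"rot":[0,0,0]},{"linear":[0,-3,0],"rot":[0,0,0]},{"linear":[0,0,0],"rot":[0,0,0]}]'
```

```text
t: 7.15
ee_pos: [0.5005, -0.2032, 0.0705]
orientation: [0.977, 0.2, 0.076, 0.018]
ft_force: [-0.9, -0.5, 0.1]
gripper_width: -0.001
```

```bash
python3 -m creep '[{"linear":[0,0,-5],"rot":[0,0,0]},{"linear":[0,0,-5],"rot":[0,0,0]},{"linear":[0,0,-4],"rot":[0,0,0]},{"linear":[0,0,-3],"rot":[0,0,0]},{"linear":[0,0,-2],"rot":[0,0,0]},{"linear":[0,0,-2],"rot":[0,0,0]}]'
```

```text
t: 7.65
ee_pos: [0.5009, -0.2044, 0.0492]
orientation: [0.977, 0.199, 0.077, 0.019]
ft_force: [0.4, 0.1, 0.7]
gripper_width: 0.004
```

```bash
python3 -m creep '[{"linear":[0.3,0,-2],"rot":[0,0,0]},{"linear":[0.3,0,-2],"rot":[0,0,0]},{"linear":[0.3,0,-2],"rot":[0,0,0]},{"linear":[0.3,0,-2],"rot":[0,0,0]}]'; python3 -m creep '[{"linear":[0.3,0,-2],"rot":[0,0,0]},{"linear":[0.3,0,-1],"rot":[0,0,0]}]'
```

```text
t: 7.98
ee_pos: [0.502, -0.2042, 0.0404]
orientation: [0.977, 0.199, 0.077, 0.019]
ft_force: [-1.8, -0.1, 4.1]
gripper_width: 0.0
t: 8.15
ee_pos: [0.5025, -0.2042, 0.0372]
orientation: [0.977, 0.2, 0.077, 0.019]
ft_force: [-2.5, 0.6, 2.7]
gripper_width: -0.0
```

```bash
python3 -m creep '[{"linear":[0.2,0,-1.5],"rot":[0,0,0]},{"linear":[0.2,0,-1.5],"rot":[0,0,0]}]'
```

```text
t: 8.32
ee_pos: [0.5029, -0.2042, 0.0342]
orientation: [0.977, 0.2, 0.077, 0.019]
ft_force: [-2.4, 1.8, 7.3]
gripper_width: -0.0
```

```bash
python3 -m creep '[{"linear":[0.1,0,-1],"rot":[0,0,0]},{"linear":[0,0,0],"rot":[0,0,0]}]'; python3 -m creep '[{"linear":[-1.5,0,10],"rot":[0,0,0]},{"linear":[-3,0,25],"rot":[0,0,0]},{"linear":[0,0,10],"rot":[0,0,0]},{"linear":[2,-30,0],"rot":[0,0,0]},{"linear":[2,-30,0],"rot":[0,0,0]},{"linear":[1,-10,0],"rot":[0,0,0]},{"linear":[0,0,0],"rot":[0,0,0]}]'; python3 - <<'E'
from h import *
t=arm.observe();p=t["ee_pos"];print(p,R.from_quat(t["orientation"]).as_matrix()[:,2],t["ft_force"])
c=optics.capture("side");print(proj(c,p),proj(c,[.508,-.276,.045]))
cv2.imwrite("pics/bar1.png",cv2.resize(c["image"][240:420,250:490],(800,600),interpolation=cv2.INTER_CUBIC))
E
```

```text
t: 8.48
ee_pos: [0.503, -0.2042, 0.0336]
orientation: [0.977, 0.2, 0.077, 0.019]
ft_force: [-3.8, 0.6, 9.2]
gripper_width: -0.0
t: 9.07
ee_pos: [0.5039, -0.2756, 0.0833]
orientation: [0.976, 0.201, 0.078, 0.02]
ft_force: [-0.6, 0.3, -0.3]
gripper_width: -0.001
[ 0.50387694 -0.27562583  0.08327539] [ 0.15978052 -0.00750469 -0.98712404] [-0.60808154  0.30885956 -0.26697125]
[345.95289873 341.80173063] [348.18828099 364.39039401]
```

View pics/bar1.png

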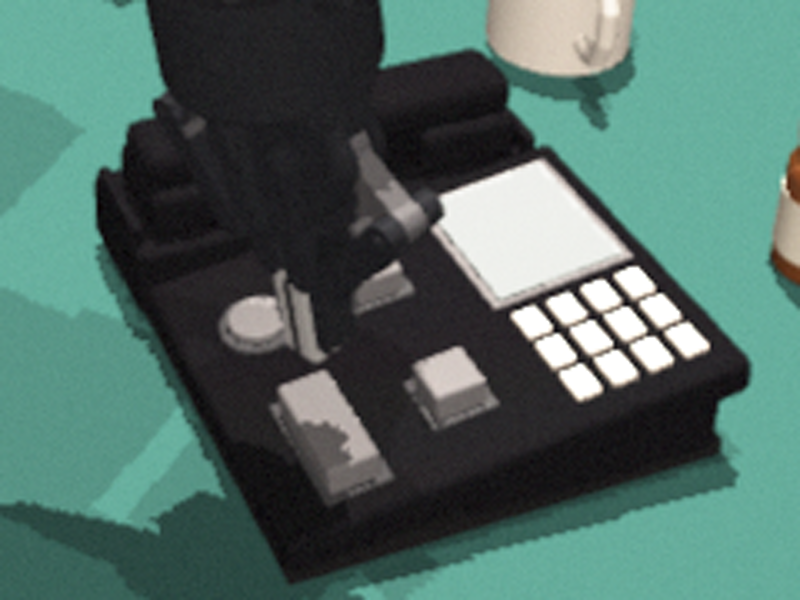

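The round key is in (low at crop (255,322)), and the tip at (320,345) is above the bar key at (330,415). Descending.

```bash
python3 -m creep '[{"linear":[0,0,-10],"rot":[0,0,0]},{"linear":[0,0,-10],"rot":[0,0,0]},{"linear":[0,0,-6],"rot":[0,0,0]},{"linear":[0,0,-3],"rot":[0,0,0]},{"linear":[0,0,0],"rot":[0,0,0]}]'
```

```text
t: 9.53
ee_pos: [0.5025, -0.2692, 0.0497]
orientation: [0.976, 0.202, 0.076, 0.017]
ft_force: [0.1, 0.6, -0.4]
gripper_width: -0.001
```

```bash
python3 -m creep '[{"linear":[4,-6,1],"rot":[0,0,0]},{"linear":[0,0,-1],"rot":[0,0,0]},{"linear":[0,0,-2],"rot":[0,0,0]},{"linear":[0.3,0,-2],"rot":[0,0,0]},{"linear":[0.3,0,-2],"rot":[0,0,0]},{"linear":[0.3,0,-2],"rot":[0,0,0]}]'
```

```text
t: 10.03
ee_pos: [0.5083, -0.2751, 0.0417]
orientation: [0.976, 0.203, 0.076, 0.017]
ft_force: [-1.3, 1.2, 4.3]
gripper_width: -0.001
```

```bash
python3 -m creep '[{"linear":[0.3,0,-2],"rot":[0,0,0]},{"linear":[0.3,0,-2],"rot":[0,0,0]},{"linear":[0.2,0,-1.5],"rot":[0,0,0]},{"linear":[0.2,0,-1],"rot":[0,0,0]}]'
```

```text
t: 10.37
ee_pos: [0.5092, -0.2751, 0.0351]
orientation: [0.976, 0.203, 0.076, 0.017]
ft_force: [-2.2, 0.9, 5.8]
gripper_width: 0.001
```

```bash
python3 -m creep '[{"linear":[0.1,0,-1],"rot":[0,0,0]},{"linear":[0.1,0,-0.8],"rot":[0,0,0]},{"linear":[0,0,0],"rot":[0,0,0]}]'; python3 -m creep '[{"linear":[-1.5,0,10],"rot":[0,0,0]},{"linear":[-3,0,25],"rot":[0,0,0]},{"linear":[0,0,40],"rot":[0,0,0]},{"linear":[0,0,40],"rot":[0,0,0]},{"linear":[-30,0,20],"rot":[0,0,0]},{"linear":[-40,0,0],"rot":[0,0,0]},{"linear":[-40,0,0],"rot":[0,0,0]},{"linear":[-30,0,0],"rot":[0,0,0]},{"linear":[-30,0,0],"rot":[0,0,0]},{"linear":[0,0,0],"rot":[0,0,0]}]'; python3 - <<'E'
from h import *
ims=[]
for n,(x,y,w,h) in(("side",(230,160,270,270)),("top",(160,130,300,180))):
    c=optics.capture(n);ims.append(cv2.resize(c["image"][y:y+h,x:x+w],(400,int(h*400/w)),interpolation=cv2.INTER_CUBIC))
H=400;ims=[cv2.copyMakeBorder(i,0,H-i.shape[0],0,0,cv2.BORDER_CONSTANT) for i in ims]
cv2.imwrite("pics/end.png",np.hstack(ims))
E
```

```text
t: 10.62
ee_pos: [0.5094, -0.2751, 0.034]
orientation: [0.976, 0.203, 0.077, 0.017]
ft_force: [-2.9, 1.7, 8.2]
gripper_width: -0.002
t: 11.45
ee_pos: [0.3288, -0.2734, 0.1776]
orientation: [0.976, 0.205, 0.077, 0.021]
ft_force: [0.5, 0.1, 0.9]
gripper_width: 0.001
```

View pics/end.png

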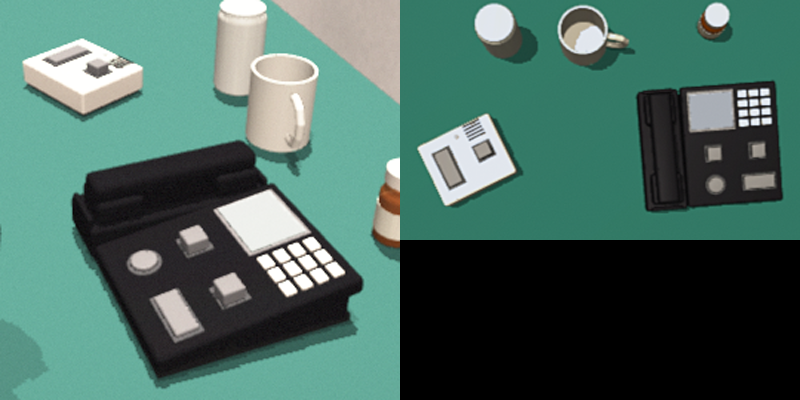

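The long (68,54), round (145,262) and bar (177,315) keys all sit low. The short and both square keys still stand out, and nothing looks displaced. Handing in.

```bash
python3 -c "
from bench import arm
print(arm.sign_off())"
```

```text
the job is handed in; nothing more can be done
None
```

I pressed the long, round and bar keys in that order with shut fingers and handed the job in at about 11.5 s. Sign-off gave no verdict.

- **Force:** on each key the reading rose above the 3.5 N sliding friction to about 8–9 N at the end of travel, so I took each key as bottomed. The highest reading was 9.4 N vertical, against the 30 N limit.
- **Final pictures:** all three keys sit low, and the short key and both square keys still stand out. The handset is in its cradle. The phone, box, mug, jar and can look unmoved, but I judged that by eye and did not measure it. The arm was clear of everything.
- **Checks that failed or disagreed:**
  - The network missed the round key in the top view, so I found the key tops by colour segmentation in both views.
  - Heights triangulated from the two views came out about 3 mm lower than the stated ones for the three pressed keys. I pressed by measured force instead.
  - The network check on the long key after pressing gave nothing usable, because the gripper blocked part of the view; the final picture shows that key down.
  - The arm drifted 14 mm sideways coming down over the round key, and about 6 mm over the bar key. I corrected both before contact.

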